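# Charge the capping machine's cap chute

## Robot

A 6-joint arm with a two-finger parallel gripper is mounted at the origin on the work surface. World frame = base frame: x ahead of the robot, y to its left, z up, the work surface at z = 0. Lengths are in m, angles in rad, forces in N, time in s.
With the tool pointing down it reaches from about 0.275 to 0.825 m from the base axis. Payload 4.9 kg.
Tool frame: the origin (TCP) lies at the very end of the fingers, on their centre line; the grasp point (between the pads) lies behind it (ctrl.grip_point_offset is the z of the grasp point in the tool frame, in m); z points along the fingers, y is the line along which they close (so a half turn about z gives the same grasp; the last joint's range is limited). The gripper opens to 85 mm and grips with 20 to 120 N. Pads are 22 mm wide; open, the fingers measure 114 mm over their backs; the gripper's body (76 mm by 85 mm) begins 54 mm behind the grasp point. The pads swing forward as they close: fully open they stand 13 mm farther back than shut.
Start: joints at [-1.282, 0.326, -0.193, 1.052, 0, 1.437], TCP at [0.226, -0.502, 0.231] pointing down, gripper open.
Joint ranges: [-2.65, 2.65], [-0.97, 1.79], [-1.3, 1.35], [-1.93, 2.1], [-1.47, 1.37], [-3.14, 3.14]. Speed limits (rad/s): [2.57, 2.57, 3.14, 3.14, 3.14, 3.14].

## Interface

Orientations are given as a 3x3 rotation matrix whose columns are the frame's x, y, z axes.
In Python, from workcell import ctrl gives the robot as it stands. The module is installed in compiled form; this text tells all that it offers.
- The arm moves only by the shell command python3 -m inch 'ROWS' [OPENING] [FORCE]. ROWS is JSON, a list of rows, each a list of 6 numbers: the shift along the world's x, y, z in m, then the turn, a rotation vector about the world's x, y, z in rad. A call has 1 to 10 rows; each row is the pose to reach, as a shift and turn from the pose commanded when the call began; what a row does not reach only later rows make up. A row lasts 1/8 s, in which the tool goes at most 62.5 mm and 10.7 degrees, less where a joint would pass 70% of its speed; a pose out of reach is approached as far as the arm can. A call with a gripper value outside its range is refused whole. OPENING is the finger opening in m, from 0 to 0.0854, set as the call begins (- or left out, the last holds). The fingers move at their own pace and stop on an object; FORCE is the grip in N (left out, the last holds). Time passes only in rows, so rows that repeat a pose let the fingers close. It gives the time, the measured TCP pose, the force, the opening and the grip force at its end, in the units of the state.
- ctrl.read_state(): the state, without advancing time (a new reading comes with each control period).
- ctrl.get_image(name): name is "scene" or "top" or "wrist"; returns a dict with "img" (400x640x3 uint8, red, green, blue), "K" (3x3 intrinsics, pixels), "distortion" ([k1, k2, p1, p2, k3] as OpenCV has them; the pictures are not rectified), "rvec" (rotation vector, rad) and "tvec" (3), from world to camera coordinates, as OpenCV has them; the wrist camera has in their place "T_tool_cam" (4x4, takes a point from camera to tool coordinates, whose origin is the TCP and whose axes are the flange's). Camera axes: x right, y down, z forward; pixel columns grow to the right and rows downward; lengths in m; the calibration is good to about 2 mm. A picture is of the moment at which its call begins: read the wrist's pose just before it. There is no depth.
- ctrl.sign_off(): hands the job in; it is judged then, once.
The state is a dict: "time": time; "joints": joint angles; "qvel": joint speeds; "joint_torque": joint torques, N m; "ee_pos": TCP position; "tcp_rot": TCP orientation; "wrist_force": force on the tool from outside, world axes, zero at the start; "torque": the same for the moment, N m; "opening": finger opening in m; "finger_force": force on a finger pad.
Only numpy, scipy, OpenCV 4.12 (cv2) and the standard library are available. Lean on these libraries where they do the work, as an engineer would, in place of code of your own. Each camera call takes 0.05 s, during which the arm holds its last target. There are 200 camera calls.

## Task

Charge the capping machine with the jug caps kept in the bench drawer: pull the drawer right out to its stop, and with the gate pin left down, release every cap, closed top up, at the open upper end of the sloped chute so that it slides down and queues at the gate. Only when all of them are queued, lift the sprung gate pin by its T-handle and turn it into its holding notch so that it stays up and the whole queue runs down past the gate to the machine. Leave the drawer pushed fully home, and do not disturb the glass jug, the spanner or the carton.

Things in the scene. Friction and masses are not known exactly. Their poses are not given: they have to be found in the camera images.
- drawer (a joint): drawer of a low steel bench drawer unit. 0 = fully home, 0.17 m = pulled out to its stop; slides along the unit's x axis, outwards is the unit's -x. About 2 N of friction; stays where it is left; starts at most 12 mm ajar; stops at both ends
- unit_front (a point): point on the table under the middle of the front of the drawer unit's fixed housing (260 deep, 260 wide, 62 high); x pointing from its front to its back, z up. The drawer inside is a flat tray 220 long, 234 wide: floor 14 above the table, side and back walls only 12 high (lower than the caps); its front panel reaches 54 above the table
- drawer_handle (a point): middle of the drawer's dark bar handle: round bar about 10 thick, 110 long, lying along the unit's y axis, 35 out from the front panel and 42 above the table; axes as unit_front; moves with the drawer. The tray's floor begins 47 behind it
- capper: the capping machine with its white cap chute, fixed; origin on the table under the gate pin, z up, y pointing level in the chute's downhill direction. Its column and head, up to 0.44 m high, stand beyond the chute's lower end (y over 0.2 m); a steel bridge 86 wide, 190 high with the brass rim on it, crosses the chute at the gate
- chute_gate (a point): point on the chute's floor, centre line, under the gate pin. y points DOWN the slope (18 degrees) along the chute, x across, z square off the floor. Floor slippery: caps slide by themselves. Chute from y=-235 (upper end, 4 lip) to the end stop at y=+195; side guides 44 apart inside, 10 high. From y=-113 downwards two hold-down rods run 25 above the floor: caps can be put in only above them
- chute_load (a point): middle of the chute's open loading end: on its floor, centre line, 195 up the slope from the gate; same axes as chute_gate; about 175 above the table. The hold-down rods begin 70 down the slope from here; around it nothing stands higher than the 10 high guides
- gate_handle (a point): centre of the gate pin's black T-handle, a bar 50 long, 13 thick, 16 high, long side along this point's own x axis, z vertical; 111 straight above chute_gate when the pin is down. Below the bar only a round stem (18 wide at most), with 28 free height above the brass rim. It rises and turns with the pin
- gate_lift (a joint): height of the sprung gate pin, m: 0 = down, the 10 mm pin blocks the chute; straight up to 0.032 at most. A spring (4 N at the bottom, 8 N at the top) drives it down. While it is down its cross pin sits in a slot and the handle turns 0.5 rad at most
- gate_turn (a joint): turn of the T-handle about the vertical, rad, anticlockwise from above, 0 (slot) to 1.45; a light spring turns it back. Holding notch: lift to 0.024 to 0.030, turn to 1.2 to 1.4, lower: the cross pin drops into the notch of the brass rim and the pin stays up at about 0.016, chute open. Let go before that, it snaps back down
- jug: bystander: a small empty green glass jug, 68 wide, 145 high, standing; origin at its underside
- spanner: bystander: a steel spanner lying on the table; origin on its underside
- label_box: bystander: a small carton, 90 x 70 x 45; origin at its underside
- cap1_mid (a point): a black ribbed jug cap, a plain disc 36 in diameter and 20 high, about 16 g, lying closed top up on the drawer's floor (hidden under the housing's top until the drawer is out); this point is its centre, 10 above its underside, z is its axis (up). May be absent
- cap2_mid (a point): a black ribbed jug cap, a plain disc 36 in diameter and 20 high, about 16 g, lying closed top up on the drawer's floor (hidden under the housing's top until the drawer is out); this point is its centre, 10 above its underside, z is its axis (up). May be absent
- cap3_mid (a point): a black ribbed jug cap, a plain disc 36 in diameter and 20 high, about 16 g, lying closed top up on the drawer's floor (hidden under the housing's top until the drawer is out); this point is its centre, 10 above its underside, z is its axis (up). May be absent
- cap4_mid (a point): a black ribbed jug cap, a plain disc 36 in diameter and 20 high, about 16 g, lying closed top up on the drawer's floor (hidden under the housing's top until the drawer is out); this point is its centre, 10 above its underside, z is its axis (up). May be absent
- cap5_mid (a point): a black ribbed jug cap, a plain disc 36 in diameter and 20 high, about 16 g, lying closed top up on the drawer's floor (hidden under the housing's top until the drawer is out); this point is its centre, 10 above its underside, z is its axis (up). May be absent
- cap6_mid (a point): a black ribbed jug cap, a plain disc 36 in diameter and 20 high, about 16 g, lying closed top up on the drawer's floor (hidden under the housing's top until the drawer is out); this point is its centre, 10 above its underside, z is its axis (up). May be absent

How it is judged:
On the way, in this order (a step that is already met when the one before it is completed fails the run):
1. the drawer is pulled out to its stop (value of joint drawer above 0.162 m), for 0.2 s.
2. every cap lies top up on the chute above the closed gate, having slid down to the queue (x of cap1_mid in the frame of chute_gate between -0.01 and 0.01 m and y of cap1_mid in the frame of chute_gate between -0.185 and -0.01 m and z of cap1_mid in the frame of chute_gate between 0.005 and 0.016 m and angle between each of cap1_mid, cap2_mid, cap3_mid, cap4_mid, cap5_mid, cap6_mid's own z axis and vertical below 0.6 rad and x of cap2_mid in the frame of chute_gate between -0.01 and 0.01 m and y of cap2_mid in the frame of chute_gate between -0.185 and -0.01 m and z of cap2_mid in the frame of chute_gate between 0.005 and 0.016 m and x of cap3_mid in the frame of chute_gate between -0.01 and 0.01 m and y of cap3_mid in the frame of chute_gate between -0.185 and -0.01 m and z of cap3_mid in the frame of chute_gate between 0.005 and 0.016 m and x of cap4_mid in the frame of chute_gate between -0.01 and 0.01 m and y of cap4_mid in the frame of chute_gate between -0.185 and -0.01 m and z of cap4_mid in the frame of chute_gate between 0.005 and 0.016 m and x of cap5_mid in the frame of chute_gate between -0.01 and 0.01 m and y of cap5_mid in the frame of chute_gate between -0.185 and -0.01 m and z of cap5_mid in the frame of chute_gate between 0.005 and 0.016 m and x of cap6_mid in the frame of chute_gate between -0.01 and 0.01 m and y of cap6_mid in the frame of chute_gate between -0.185 and -0.01 m and z of cap6_mid in the frame of chute_gate between 0.005 and 0.016 m and value of joint gate_lift below 0.004 m), for 0.4 s.
3. the gate pin is up and turned into its notch (value of joint gate_lift above 0.013 m and value of joint gate_turn above 0.9 rad), for 0.2 s.
At the end, for the whole second after the job is handed in: every cap lies top up on the chute below the gate (its centre more than 18 mm past the pin's axis, within 10 mm of the centre line), the pin stands held in its notch (lift over 13 mm, turned over 0.9 rad) and the drawer is home within 8 mm (all of step 3 and x of cap1_mid in the frame of chute_gate between -0.01 and 0.01 m and y of cap1_mid in the frame of chute_gate between 0.018 and 0.2 m and z of cap1_mid in the frame of chute_gate between 0.005 and 0.016 m and angle between each of cap1_mid, cap2_mid, cap3_mid, cap4_mid, cap5_mid, cap6_mid's own z axis and vertical below 0.6 rad and x of cap2_mid in the frame of chute_gate between -0.01 and 0.01 m and y of cap2_mid in the frame of chute_gate between 0.018 and 0.2 m and z of cap2_mid in the frame of chute_gate between 0.005 and 0.016 m and x of cap3_mid in the frame of chute_gate between -0.01 and 0.01 m and y of cap3_mid in the frame of chute_gate between 0.018 and 0.2 m and z of cap3_mid in the frame of chute_gate between 0.005 and 0.016 m and x of cap4_mid in the frame of chute_gate between -0.01 and 0.01 m and y of cap4_mid in the frame of chute_gate between 0.018 and 0.2 m and z of cap4_mid in the frame of chute_gate between 0.005 and 0.016 m and x of cap5_mid in the frame of chute_gate between -0.01 and 0.01 m and y of cap5_mid in the frame of chute_gate between 0.018 and 0.2 m and z of cap5_mid in the frame of chute_gate between 0.005 and 0.016 m and x of cap6_mid in the frame of chute_gate between -0.01 and 0.01 m and y of cap6_mid in the frame of chute_gate between 0.018 and 0.2 m and z of cap6_mid in the frame of chute_gate between 0.005 and 0.016 m and value of joint drawer below 0.008 m); the robot touches nothing.
It fails at once if the glass jug is pushed aside or knocked over (distance of jug from where it was at the start of the episode above 0.03 m or angle between jug's own z axis and vertical above 0.4 rad).
It fails at once if the spanner is pushed aside or knocked over (distance of spanner from where it was at the start of the episode above 0.03 m).
It fails at once if the carton is pushed aside or knocked over (distance of label_box from where it was at the start of the episode above 0.03 m or angle between label_box's own z axis and vertical above 0.4 rad).
Of cap1, cap2, cap3, cap4, cap5, cap6 only 3 to 5 are there at a start; the rules pass over those that are not, and their reading is None.
At some moment in a run one of cap1, cap2, cap3, cap4, cap5, cap6 may be knocked a few centimetres aside while the robot is not near it.
It also fails if it takes over 210 s, if anything falls off the work surface, if the arm or the gripper's body presses on something with over 40 N, if the wrist force passes 120 N, or if a joint passes its speed limit or range.

## Working session

There is one attempt and no reset: what is moved stays moved. The work goes in short steps, Python scripts to look and compute and a shell command to move; the robot and the scene stay as the last step left them, time stands still between calls to the robot, and variables do not carry over. Pictures are saved under pics/ and viewed, at most 14 in all, crops included, and the job is handed in when it is done.

```bash
mkdir -p pics; python3 - <<'E'
from workcell import ctrl
import cv2
s=ctrl.read_state(); print(s['time'],s['ee_pos'],s['tcp_rot'],s['opening'],ctrl.grip_point_offset)
for n in ['scene','top']:
    d=ctrl.get_image(n); cv2.imwrite(f'pics/{n}0.png',d['img'][:,:,::-1]); print(n,d['K'],d['distortion'],d['rvec'],d['tvec'])
E
```

```text
0.0 [ 0.22550794 -0.50100323  0.23050574] [[ 9.11971468e-01  4.10253360e-01 -4.71171304e-04]
 [ 4.10253551e-01 -9.11969974e-01  1.67054118e-03]
 [ 2.55651049e-04 -1.71678559e-03 -9.99998494e-01]] 0.08528522909972981 -0.0187
scene [[407.12724752   0.         323.82618352]
 [  0.         407.12724752 201.57995627]
 [  0.           0.           1.        ]] [-0.10111804  0.          0.          0.          0.        ] [ 2.21175552  1.50894483 -0.42626064] [-0.18096154 -0.39135055  1.73446125]
top [[472.67939556   0.         315.62734829]
 [  0.         472.67939556 191.37612509]
 [  0.           0.           1.        ]] [-0.02434606  0.          0.          0.          0.        ] [ 2.18841819 -2.15184225  0.1506264 ] [-0.055543    0.57191622  1.55798492]
```

View pics/scene0.png

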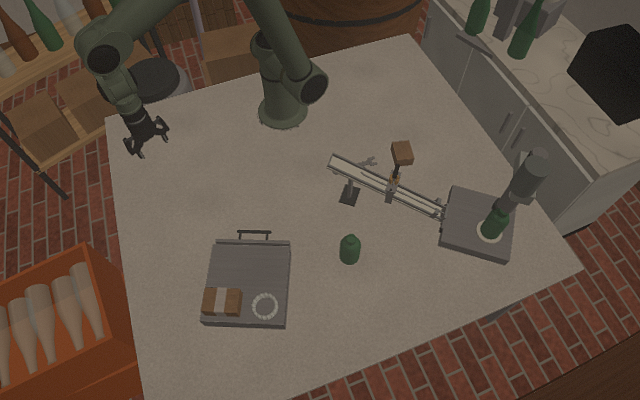

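View pics/top0.png

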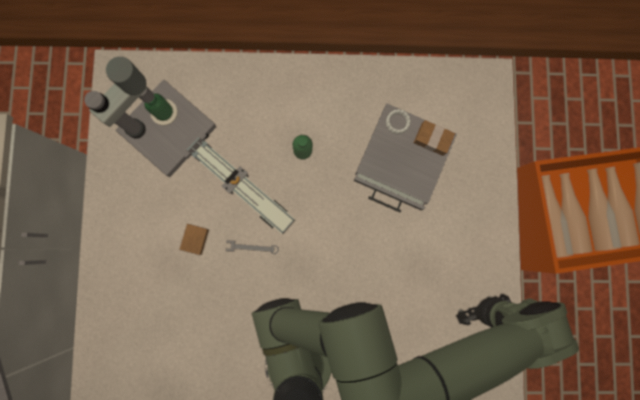

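The scene picture shows the unit (handle ~(254,233)), the jug (349,250), the chute from (333,162) down to (443,213), the carton (402,152) and the spanner (368,161). In the top picture the handle is at (385,201), the chute runs (285,222) to (200,148) with the gate at (235,181), and the jug is at (302,147). I'll enlarge crops next.

```bash
cat > h.py <<'E'
import numpy as np, cv2
from workcell import ctrl
def ray(d,uv,tool=None):
    p=cv2.undistortPoints(np.array([[uv]],float),d['K'],np.array(d['distortion'],float))[0,0]
    v=np.array([p[0],p[1],1.])
    if tool is None:
        R=cv2.Rodrigues(np.array(d['rvec'],float))[0]; return -R.T@np.array(d['tvec']).ravel(), R.T@v
    pos,Rt=tool; T=np.array(d['T_tool_cam'])
    return np.array(pos)+np.array(Rt)@T[:3,3], np.array(Rt)@T[:3,:3]@v
def at_z(d,uv,z,tool=None):
    o,v=ray(d,uv,tool); return o+v*(z-o[2])/v[2]
def proj(d,P,tool=None):
    P=np.atleast_2d(np.array(P,float))
    if tool is None: rv,tv=np.array(d['rvec'],float),np.array(d['tvec'],float)
    else:
        T=np.eye(4);T[:3,:3]=tool[1];T[:3,3]=tool[0]; M=np.linalg.inv(T@np.array(d['T_tool_cam']))
        rv=cv2.Rodrigues(M[:3,:3])[0];tv=M[:3,3]
    return cv2.projectPoints(P,rv,tv,d['K'],np.array(d['distortion'],float))[0][:,0]
def tri(d1,u1,d2,u2):
    o1,v1=ray(d1,u1);o2,v2=ray(d2,u2)
    k=np.linalg.lstsq(np.c_[v1,-v2],o2-o1,rcond=None)[0]
    a,b=o1+k[0]*v1,o2+k[1]*v2; return (a+b)/2,np.linalg.norm(a-b)
def snap(n,name):
    s=ctrl.read_state(); d=ctrl.get_image(n); cv2.imwrite(f'pics/{name}.png',d['img'][:,:,::-1])
    return d,(s['ee_pos'],s['tcp_rot'])
E
python3 - <<'E'
from h import *
a=cv2.imread('pics/top0.png')[120:260,170:450]; cv2.imwrite('pics/topc.png',cv2.resize(a,None,fx=2.85,fy=2.85,interpolation=cv2.INTER_CUBIC))
a=cv2.imread('pics/scene0.png')[130:270,220:460]; cv2.imwrite('pics/scenec.png',cv2.resize(a,None,fx=3.3,fy=3.3,interpolation=cv2.INTER_CUBIC))
E
```

```text
(no output)
```

View pics/topc.png

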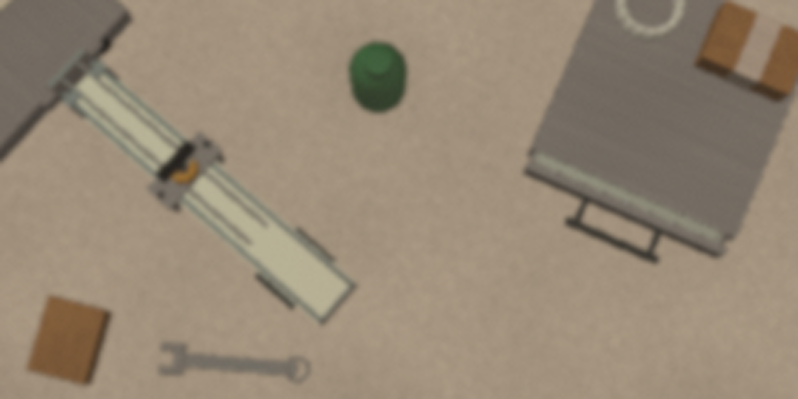

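View pics/scenec.png

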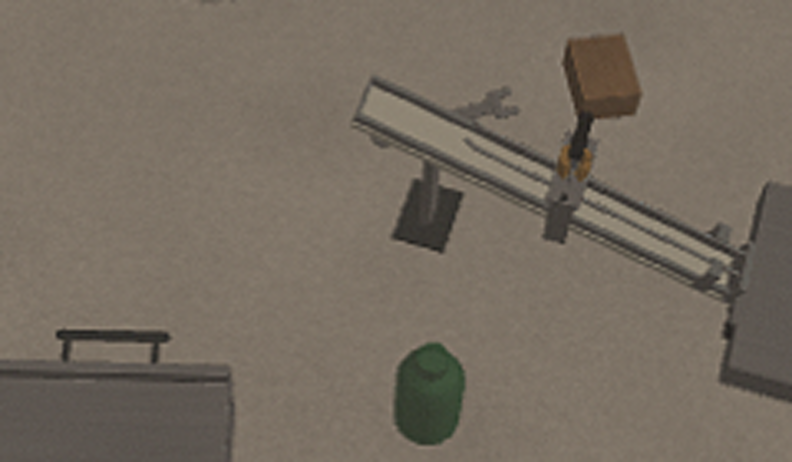

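```bash
python3 - <<'E'
from h import *
dt=ctrl.get_image('top');ds=ctrl.get_image('scene')
T=lambda x,y:((x+.5)/2.85-.5+170,(y+.5)/2.85-.5+120)
S=lambda x,y:((x+.5)/3.3-.5+220,(y+.5)/3.3-.5+130)
np.set_printoptions(precision=4,suppress=True)
a=at_z(dt,T(569,222),.042);b=at_z(dt,T(656,260),.042);print('bar',a,b,(a+b)/2,np.linalg.norm(a-b))
print('bar scene',at_z(ds,S(58,334),.042),at_z(ds,S(169,338),.042))
e=at_z(dt,T(530,150),.062);f=at_z(dt,T(733,237),.062);print('unit front top',e,f,np.linalg.norm(e-f))
print('chute up',tri(dt,T(353,287),ds,S(354,122)),tri(dt,T(323,321),ds,S(374,78)))
h,r=tri(dt,T(176,160),ds,S(581,133));print('handle',h,r)
for z in (.19,.21):print(z,[at_z(dt,T(*p),z) for p in((158,178),(193,143),(176,160))],at_z(ds,S(581,133),z))
print('jug',at_z(dt,T(378,60),.145),at_z(ds,S(430,440),0))
print('sp',at_z(dt,T(175,358),0),at_z(dt,T(298,368),0),'carton',at_z(dt,T(66,342),.045))
print('rods',at_z(dt,T(266,225),.17),at_z(dt,T(250,243),.17))
E
```

```text
bar [ 0.5542 -0.2263  0.042 ] [ 0.5111 -0.3291  0.042 ] [ 0.5326 -0.2777  0.042 ] 0.11144192107459594
bar scene [ 0.5126 -0.3246  0.042 ] [ 0.5596 -0.2173  0.042 ]
unit front top [ 0.6359 -0.1777  0.062 ] [ 0.5379 -0.4155  0.062 ] 0.2571935994512693
chute up (array([0.4663, 0.0246, 0.1798]), np.float64(0.004132275316592492)) (array([0.4302, 0.0578, 0.1925]), np.float64(0.009863632154069362))
handle [0.5923 0.2099 0.2301] 0.00526808764143823
0.19 [array([0.5776, 0.2323, 0.19  ]), array([0.616 , 0.1964, 0.19  ]), array([0.5973, 0.2139, 0.19  ])] [0.5698 0.2302 0.19  ]
0.21 [array([0.5749, 0.2288, 0.21  ]), array([0.6127, 0.1935, 0.21  ]), array([0.5943, 0.2107, 0.21  ])] [0.5814 0.2214 0.21  ]
jug [0.7206 0.0011 0.145 ] [ 0.7482 -0.001   0.    ]
sp [0.3878 0.2369 0.    ] [0.3784 0.0906 0.    ] carton [0.404  0.3563 0.045 ]
rods [0.5314 0.1179 0.17  ] [0.5116 0.1345 0.17  ]
```

```bash
python3 -m inch '[[0.05,0.036,0,0,0,0.11],[0.1,0.073,0,0,0,0.25],[0.15,0.11,-0.02,0,0,0.4],[0.2,0.146,-0.04,0,0,0.55],[0.25,0.182,-0.06,0,0,0.68],[0.29,0.211,-0.09,0,0,0.757],[0.3075,0.224,-0.11,0,0,0.757],[0.3075,0.224,-0.11,0,0,0.757],[0.3075,0.224,-0.11,0,0,0.757]]' 0.03 20; python3 - <<'E'
from h import *
d,t=snap('wrist','w1'); print(t, d['T_tool_cam'])
y=np.array([.383,.924,0]);c=np.array([.533,-.2777,.042])
print(proj(d,[c,c+.055*y,c-.055*y],t))
E
```

```text
time: 1.32
ee_pos: [0.5328, -0.2781, 0.1217]
tcp_rot: [[0.382, 0.924, -0.0], [0.924, -0.382, -0.0], [-0.001, -0.0, -1.0]]
wrist_force: [-0.5, 0.5, -0.1]
opening: 0.03
finger_force: 0.0
(array([ 0.53283787, -0.27813693,  0.12171626]), array([[ 3.81549673e-01,  9.24348309e-01, -2.24249821e-04],
       [ 9.24348188e-01, -3.81549738e-01, -4.74428319e-04],
       [-5.24099475e-04, -2.62669461e-05, -9.99999862e-01]])) [[ 6.73217123e-05 -9.49611409e-01 -3.13429685e-01  8.13249711e-02]
 [ 9.99999810e-01 -1.28233576e-04  6.03305224e-04  2.32902239e-04]
 [-6.13097733e-04 -3.13429666e-01  9.49611220e-01 -1.42057036e-01]
 [ 0.00000000e+00  0.00000000e+00  0.00000000e+00  1.00000000e+00]]
[[316.00655082 207.04412913]
 [316.09958323 122.67998184]
 [315.92891214 279.80372225]]
```

View pics/w1.png

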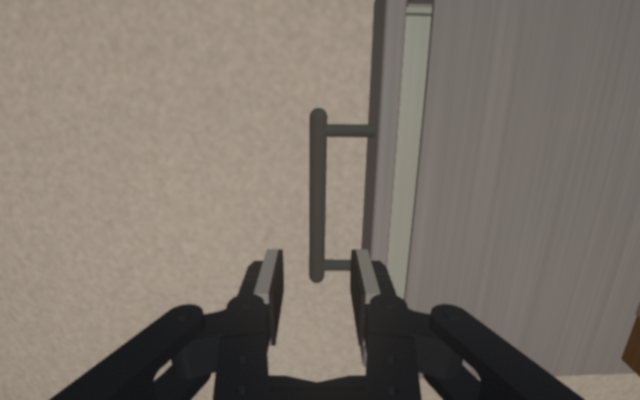

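The bar runs from (318,112) to (316,278), on the projected line and clear of the panel at x≈370. I'm going down to grip it.

```bash
python3 -m inch '[[0,0,-0.05,0,0,0],[0,0,-0.085,0,0,0],[0,0,-0.098,0,0,0],[0,0,-0.098,0,0,0]]'; python3 -m inch '[[0,0,0,0,0,0],[0,0,0,0,0,0],[0,0,0,0,0,0],[0,0,0,0,0,0]]' 0.0 40;  python3 -m inch '[[-0.028,0.0115,0,0,0,0],[-0.055,0.023,0,0,0,0],[-0.083,0.0344,0,0,0,0],[-0.111,0.046,0,0,0,0],[-0.138,0.0574,0,0,0,0],[-0.152,0.063,0,0,0,0],[-0.159,0.066,0,0,0,0],[-0.163,0.0676,0,0,0,0],[-0.163,0.0676,0,0,0,0]]'
```

```text
time: 1.88
ee_pos: [0.5328, -0.2783, 0.0237]
tcp_rot: [[0.382, 0.924, -0.0], [0.924, -0.382, 0.0], [-0.0, -0.0, -1.0]]
wrist_force: [0.3, 1.0, -0.4]
opening: 0.0295
finger_force: 0.0
time: 2.38
ee_pos: [0.5342, -0.2787, 0.0251]
tcp_rot: [[0.381, 0.924, 0.002], [0.924, -0.381, -0.003], [-0.002, 0.003, -1.0]]
wrist_force: [-1.8, 0.3, 6.8]
opening: 0.0096
finger_force: 39.2
time: 3.5
ee_pos: [0.3865, -0.2161, 0.0255]
tcp_rot: [[0.379, 0.925, 0.032], [0.926, -0.379, -0.006], [0.006, 0.032, -0.999]]
wrist_force: [39.1, -6.8, -41.3]
opening: 0.0096
finger_force: 39.4
```

```bash
python3 -m inch '[[0.014,-0.006,0.001,0,0,0],[0.014,-0.006,0.001,0,0,0]]'; python3 -m inch '[[0,0,0,0,0,0],[0,0,0,0,0,0],[0,0,0.04,0,0,0],[0,0,0.09,0,0,0],[0.03,0,0.14,0,0,0],[0.06,0,0.19,0,0,0],[0.1,0.0,0.23,0,0,0],[0.115,0.01,0.25,0,0,0],[0.115,0.01,0.25,0,0,0]]' 0.03 20; python3 - <<'E'
from h import *
d,t=snap('wrist','w2'); np.savez('w2.npz',pos=t[0],R=t[1]); print(t)
E
```

```text
time: 3.75
ee_pos: [0.3869, -0.2162, 0.0252]
tcp_rot: [[0.38, 0.925, 0.005], [0.925, -0.38, 0.0], [0.002, 0.004, -1.0]]
wrist_force: [3.1, 3.1, 5.0]
opening: 0.0092
finger_force: 43.7
time: 4.88
ee_pos: [0.5001, -0.2061, 0.2753]
tcp_rot: [[0.38, 0.925, 0.002], [0.925, -0.38, -0.002], [-0.001, 0.002, -1.0]]
wrist_force: [0.0, -0.3, -0.4]
opening: 0.0302
finger_force: 0.0
(array([ 0.5001033 , -0.20613264,  0.27532919]), array([[ 3.79905229e-01,  9.25023446e-01,  1.90798277e-03],
       [ 9.25025018e-01, -3.79902349e-01, -1.70931471e-03],
       [-8.56309047e-04,  2.41430939e-03, -9.99996719e-01]]))
```

View pics/w2.png

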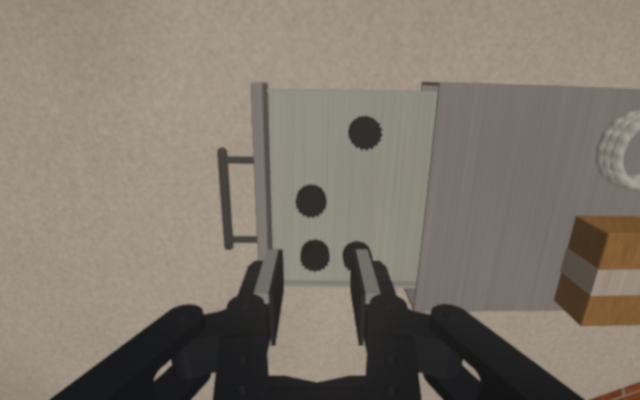

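The wrist picture shows the drawer fully out with caps at (365,132), (311,200), (315,255) and one partly behind the finger at (357,255). I'll measure them in the wrist and top pictures and check for more.

```bash
cat >> h.py <<'E'
U0=np.array([.377,-.2125]);UX=np.array([.924,-.382]);UY=np.array([.382,.924])  # handle (open), unit axes
def blobs(d,t,z=.030,thr=55,amin=150):
    g=cv2.cvtColor(d['img'],cv2.COLOR_RGB2GRAY); m=(g<thr).astype(np.uint8)
    poly=np.array([np.r_[U0+UX*a+UY*b,.014] for a,b in((.052,-.115),(.052,.115),(.195,.115),(.195,-.115))])
    q=np.zeros_like(m); cv2.fillPoly(q,[proj(d,poly,t).astype(int)],1)
    n,l,s,c=cv2.connectedComponentsWithStats(m*q)
    for i in range(1,n):
        if s[i,4]>=amin:
            p=at_z(d,c[i],z,t); r=p[:2]-U0; print('px',c[i].round(1),'wh',s[i,2:5],'xy',p[:2].round(4),'unit',(r@UX).round(3),(r@UY).round(3))
E
python3 - <<'E'
from h import *
d,_=snap('top','t2'); blobs(d,None,amin=20)
s=np.load('w2.npz'); w=ctrl.get_image('wrist'); st=ctrl.read_state(); blobs(w,(st['ee_pos'],st['tcp_rot']))
E
```

```text
px [363.4 197.3] wh [13  9 69] xy [ 0.556 -0.208] unit 0.164 0.073
px [367.7 132.1] wh [ 31  31 743] xy [ 0.5581 -0.2021] unit 0.163 0.079
px [313.5 200.6] wh [ 28  30 673] xy [ 0.4745 -0.2517] unit 0.105 0.001
px [317.3 255.5] wh [ 27  30 626] xy [ 0.4519 -0.3177] unit 0.109 -0.069
px [362.6 263.5] wh [ 38  39 593] xy [ 0.4985 -0.3488] unit 0.164 -0.079
px [278.2 269.4] wh [ 11  31 201] xy [ 0.4006 -0.3172] unit 0.062 -0.088
```

```bash
python3 -m inch '[[-0.026,-0.046,-0.04,0,0,0],[-0.026,-0.046,-0.1,0,0,0],[-0.026,-0.046,-0.155,0,0,0],[-0.026,-0.046,-0.155,0,0,0],[-0.026,-0.046,-0.155,0,0,0]]' 0.056 25; python3 - <<'E'
from h import *
d,t=snap('wrist','w3'); print(t[0]); blobs(d,t)
E
```

```text
time: 5.65
ee_pos: [0.4733, -0.2525, 0.1205]
tcp_rot: [[0.382, 0.924, 0.0], [0.924, -0.382, -0.0], [-0.0, 0.001, -1.0]]
wrist_force: [0.4, -0.9, 0.6]
opening: 0.0558
finger_force: 0.0
[ 0.4732961  -0.25249079  0.12047609]
px [410.5  84.2] wh [  58   56 2468] xy [ 0.5579 -0.2028] unit 0.163 0.078
px [317.7 200.9] wh [  49   51 1920] xy [ 0.4748 -0.252 ] unit 0.105 0.001
px [395.8 295.8] wh [  60   70 2186] xy [ 0.5006 -0.3452] unit 0.165 -0.075
px [323.4 287.7] wh [  44   49 1730] xy [ 0.4525 -0.3174] unit 0.11 -0.068
```

View pics/w3.png

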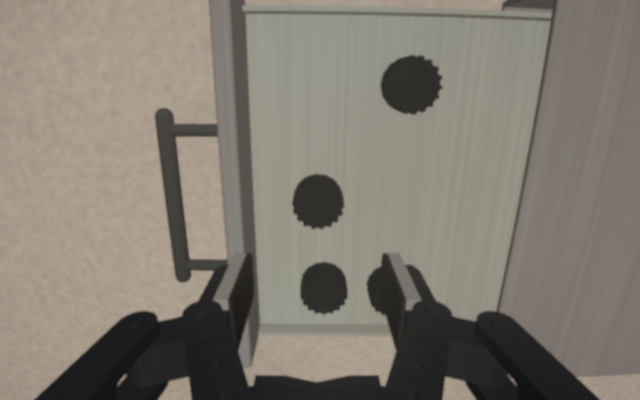

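Four caps, at (411,84), (318,201), (323,288) and one half hidden at (390,292). The second one is centred under the gripper, so I'm going down on it.

```bash
python3 -m inch '[[0.001,0,-0.05,0,0,0],[0.001,0,-0.09,0,0,0],[0.001,0,-0.1025,0,0,0],[0.001,0,-0.1025,0,0,0]]'; python3 -m inch '[[0,0,0,0,0,0],[0,0,0,0,0,0],[0,0,0,0,0,0],[0,0,0,0,0,0]]' 0.03 25; python3 -m inch '[[0,0,0.05,0,0,0],[0,0,0.11,0,0,0.15],[0,0,0.17,0,0,0.32],[0,0,0.2325,0,0,0.5],[0,0.05,0.2625,0,0,0.68],[0,0.1,0.2625,0,0,0.86],[0,0.15,0.2625,0,0,1.04],[0,0.2,0.2625,0,0,1.2],[0,0.232,0.2625,0,0,1.24],[0,0.232,0.2625,0,0,1.24]]'
```

```text
time: 6.2
ee_pos: [0.475, -0.2524, 0.0179]
tcp_rot: [[0.381, 0.925, 0.001], [0.925, -0.381, -0.001], [-0.0, 0.001, -1.0]]
wrist_force: [0.2, -0.2, 0.1]
opening: 0.056
finger_force: 0.0
time: 6.7
ee_pos: [0.4758, -0.253, 0.0189]
tcp_rot: [[0.381, 0.925, 0.003], [0.925, -0.381, -0.002], [-0.001, 0.004, -1.0]]
wrist_force: [-0.8, -0.8, 7.0]
opening: 0.0346
finger_force: 24.8
time: 7.95
ee_pos: [0.474, -0.0182, 0.2803]
tcp_rot: [[-0.753, 0.658, 0.001], [0.658, 0.753, -0.0], [-0.001, 0.001, -1.0]]
wrist_force: [-0.0, -0.9, -0.2]
opening: 0.0349
finger_force: 25.3
```

```bash
python3 - <<'E'
from h import *
d,t=snap('wrist','w4'); np.savez('w4.npz',pos=t[0],R=t[1]); print(t[0])
# predicted: upper end corners of guides, load point
print(proj(d,[[.470,.069,.175],[.449,.041,.187],[.592,.208,.1147]],t))
E
```

```text
[ 0.47402828 -0.01817666  0.28029604]
[[407.93948453 109.68018398]
 [358.47499538 115.10751298]
 [601.16933317 107.08250112]]
```

View pics/w4.png

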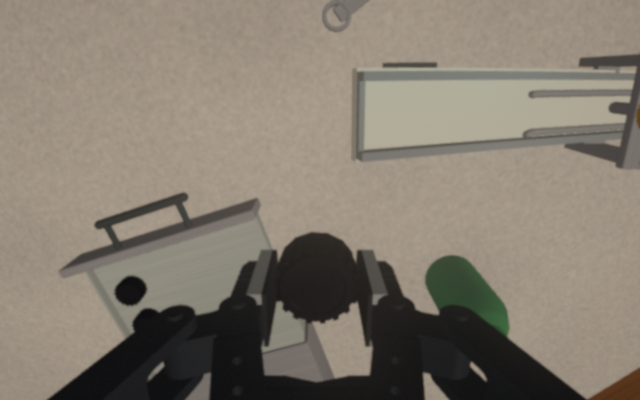

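Cap held between the fingers at (316,275). The chute's floor starts at x≈365 between rows ~80 and ~150, with rod tips at (530,95) and (526,134). I'll fit the floor's edges.

```bash
python3 - <<'E'
from h import *
np.set_printoptions(precision=4,suppress=True)
im=cv2.imread('pics/w4.png'); s=np.load('w4.npz'); t=(s['pos'],s['R']); w=ctrl.get_image('wrist')
g=cv2.cvtColor(im,cv2.COLOR_BGR2GRAY).astype(int)
print(g[115,350:372]); print(g[70:92,400],g[140:162,400])
s18,c18=np.sin(np.radians(18)),np.cos(np.radians(18))
A=np.array([.592,.208,.1147]); 
for it in range(3):
    d=np.array([.66,.75]) if it==0 else d
    n=np.r_[d*s18,c18]
    def onfloor(uv):
        o,v=ray(w,uv,t); return o+v*(n@(A-o))/(n@v)
    L=[];Rr=[]
    for x in range(375,520,5):
        col=g[:,x]; m=np.where(col[60:170]>col[115]-14)[0]+60
        # contiguous run around 115
        a=115
        while col[a-1]>col[115]-18:a-=1
        b=115
        while col[b+1]>col[115]-18:b+=1
        L.append(onfloor((x,a-.5)));Rr.append(onfloor((x,b+.5)))
    L=np.array(L);Rr=np.array(Rr); print('width',np.linalg.norm(L[5]-Rr[5]),np.linalg.norm(L[-1]-Rr[-1]))
    mid=(L+Rr)/2; p=np.polyfit(mid[:,0],mid[:,1],1)
    v=np.array([1,p[0]]);d=v/np.linalg.norm(v)
    lft=[np.polyfit(e[:,0],e[:,1],1)[0] for e in(L,Rr)]
    print(d,np.degrees(np.arctan2(d[1],d[0])),np.degrees(np.arctan(lft)))
    e=onfloor((364,115)); f=np.array([e[0],np.polyval(p,e[0])]); print('upper end',f,e)
    print('gate',f+d*.233*c18,'load',f+d*.038*c18)
    A=np.r_[f+d*.233*c18,.1147]
E
```

```text
[152 141 127 119 117 113 103  95  98 111 120 122 123 127 142 162 170 172
 172 171 171 171]
[156 136 124 121 121 122 121 121 122 129 146 162 170 172 172 172 172 172
 172 172 172 172] [171 171 172 172 171 166 149 115  92  98 111 118 119 120 120 119 120 125
 135 146 151 151]
width 0.04347341043614319 0.04405377773074121
[0.644  0.7651] 49.91148376919149 [49.9164 49.9047]
upper end [0.4516 0.0431] [0.4516 0.0438 0.1848]
gate [0.5943 0.2126] load [0.4749 0.0707]
width 0.043106268565950505 0.043644034677790405
[0.644 0.765] 49.90910549854787 [49.9162 49.9003]
upper end [0.4514 0.043 ] [0.4514 0.0438 0.1866]
gate [0.5941 0.2125] load [0.4746 0.0707]
width 0.04311916153264283 0.043657173543939505
[0.644 0.765] 49.90910546961943 [49.9162 49.9003]
upper end [0.4514 0.043 ] [0.4514 0.0438 0.1865]
gate [0.5941 0.2125] load [0.4746 0.0707]
```

```bash
python3 -m inch '[[0.003,0.03,0,-0.06,0.05,0.01],[0.006,0.065,0,-0.12,0.1,0.018],[0.01,0.1,-0.01,-0.18,0.15,0.018],[0.01,0.1,-0.03,-0.24,0.202,0.018],[0.01,0.1,-0.059,-0.24,0.202,0.018],[0.01,0.1,-0.059,-0.24,0.202,0.018],[0.01,0.1,-0.059,-0.24,0.202,0.018]]'
```

```text
time: 8.93
ee_pos: [0.4847, 0.0791, 0.2213]
tcp_rot: [[-0.762, 0.617, -0.196], [0.648, 0.724, -0.238], [-0.005, -0.308, -0.951]]
wrist_force: [-0.2, 0.3, -0.4]
opening: 0.0348
finger_force: 25.3
```

```bash
python3 -m inch '[[-0.003,-0.002,-0.015,0,0,0],[-0.006,-0.004,-0.028,0,0,0],[-0.008,-0.006,-0.036,0,0,0],[-0.0085,-0.0065,-0.038,0,0,0],[-0.0085,-0.0065,-0.038,0,0,0],[-0.0085,-0.0065,-0.038,0,0,0]]'; python3 - <<'E'
from h import *
d,t=snap('wrist','w5')
E
```

```text
time: 9.68
ee_pos: [0.476, 0.0736, 0.1826]
tcp_rot: [[-0.763, 0.616, -0.196], [0.646, 0.725, -0.238], [-0.005, -0.308, -0.951]]
wrist_force: [0.6, -0.4, -1.3]
opening: 0.0345
finger_force: 25.3
```

View pics/w5.png

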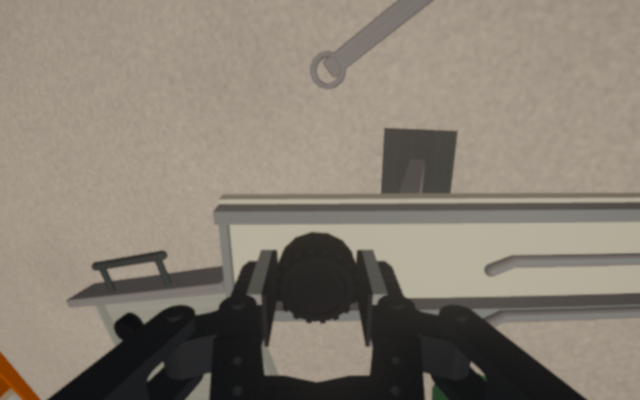

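The cap (316,278) is over the floor between the guides; the far inner edge is at row ~222 and the near one at ~297. I'll check these against the model.

```bash
python3 - <<'E'
from h import *
d=ctrl.get_image('wrist'); s=ctrl.read_state(); t=(s['ee_pos'],s['tcp_rot'])
D=np.array([.644,.765]);c,sn=np.cos(.31416),np.sin(.31416)
x=np.array([.765,-.644,0]);y=np.r_[D*c,-sn];n=np.r_[D*sn,c]
L=np.array([.4746,.0707,.175])
for a in(-.022,.022):
    for h in (0,.01): print(a,h,proj(d,[L+x*a+n*h-y*.03,L+x*a+n*h+y*.05],t).round(0).tolist())
print('end',proj(d,[L-y*.038],t)); q=t[0]-L; print('TCP rel load',q@x,q@y,q@n)
g=cv2.cvtColor(d['img'],cv2.COLOR_RGB2GRAY); print(g[190:245,450].tolist(),g[285:320,450].tolist())
E
```

```text
-0.022 0 [[246.0, 216.0], [423.0, 216.0]]
-0.022 0.01 [[242.0, 225.0], [429.0, 224.0]]
0.022 0 [[253.0, 299.0], [414.0, 298.0]]
0.022 0.01 [[249.0, 312.0], [420.0, 311.0]]
end [[232.73450513 259.6812404 ]]
TCP rel load -0.000851044877578693 0.000625810331306596 0.00814262661203745
[107, 110, 113, 113, 111, 111, 111, 121, 141, 161, 170, 168, 153, 126, 98, 85, 84, 83, 84, 88, 101, 114, 123, 126, 127, 127, 127, 127, 127, 128, 128, 129, 134, 148, 164, 172, 174, 175, 175, 175, 175, 175, 175, 175, 175, 175, 175, 175, 175, 175, 175, 175, 175, 175, 175] [175, 175, 174, 174, 174, 174, 174, 175, 174, 175, 173, 165, 141, 106, 85, 81, 79, 79, 76, 67, 55, 46, 43, 43, 42, 41, 40, 41, 40, 40, 39, 39, 39, 38, 38]
```

The model agrees to within about 1 mm, so I'm releasing the cap and backing off along the normal.

```bash
python3 -m inch '[[0,0,0,0,0,0],[0,0,0,0,0,0],[0,0,0,0,0,0],[0,0,0,0,0,0],[0.003,0.0035,0.014,0,0,0],[0.009,0.0105,0.043,0,0,0],[0.01,-0.03,0.1,0,0,0],[0.01,-0.06,0.14,0,0,0],[0.01,-0.06,0.14,0,0,0]]' 0.054 25; python3 - <<'E'
from h import *
d,t=snap('scene','s6'); a=cv2.imread('pics/s6.png')[100:280,190:470]; cv2.imwrite('pics/s6c.png',cv2.resize(a,None,fx=2.8,fy=2.8,interpolation=cv2.INTER_CUBIC))
E
```

```text
time: 10.9
ee_pos: [0.4876, 0.012, 0.3268]
tcp_rot: [[-0.761, 0.62, -0.189], [0.649, 0.723, -0.238], [-0.011, -0.304, -0.953]]
wrist_force: [0.0, 0.1, -0.8]
opening: 0.0535
finger_force: 0.0
```

View pics/s6c.png

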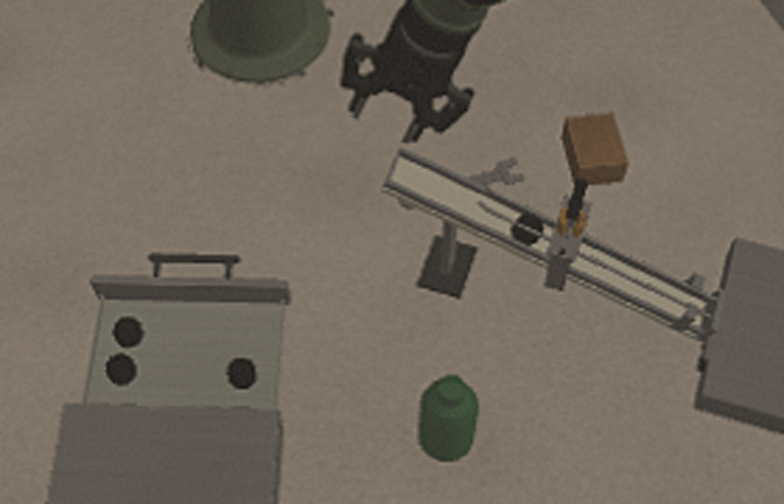

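The first cap waits at the gate (crop (527,229)). Three caps remain in the drawer, and no fifth is in view. Next is the cap nearest the chute.

```bash
python3 -m inch '[[0,-0.02,0,0.12,-0.1,0],[0,-0.04,-0.02,0.24,-0.202,0],[0,-0.04,-0.02,0.24,-0.202,0]]' 0.05; python3 -m inch '[[0.01,-0.03,0,0,0,-0.18],[0.02,-0.06,0,0,0,-0.36],[0.04,-0.1,0,0,0,-0.54],[0.06,-0.14,-0.02,0,0,-0.72],[0.07,-0.172,-0.06,0,0,-0.9],[0.07,-0.172,-0.11,0,0,-1.08],[0.07,-0.172,-0.15,0,0,-1.264],[0.07,-0.172,-0.187,0,0,-1.264],[0.07,-0.172,-0.187,0,0,-1.264],[0.07,-0.172,-0.187,0,0,-1.264]]'; python3 - <<'E'
from h import *
d,t=snap('wrist','w7'); blobs(d,t)
E
```

```text
time: 11.32
ee_pos: [0.4824, -0.0278, 0.3001]
tcp_rot: [[-0.759, 0.651, -0.002], [0.651, 0.759, -0.001], [0.001, -0.002, -1.0]]
wrist_force: [-0.2, 0.2, -0.1]
opening: 0.05
finger_force: 0.0
time: 12.58
ee_pos: [0.5568, -0.1979, 0.1162]
tcp_rot: [[0.386, 0.923, -0.001], [0.923, -0.386, -0.003], [-0.003, 0.001, -1.0]]
wrist_force: [0.6, 0.1, 0.1]
opening: 0.05
finger_force: 0.0
px [322.3 206.5] wh [  50   53 2014] xy [ 0.5602 -0.2012] unit 0.165 0.08
px [251.1 353.9] wh [  171   146 10557] xy [ 0.4599 -0.2953] unit 0.108 -0.045
```

```bash
python3 -m inch '[[0.0022,-0.004,-0.05,0,0,0],[0.0022,-0.004,-0.088,0,0,0],[0.0022,-0.004,-0.098,0,0,0],[0.0022,-0.004,-0.098,0,0,0]]'; python3 -m inch '[[0,0,0,0,0,0],[0,0,0,0,0,0],[0,0,0,0,0,0],[0,0,0,0,0,0]]' 0.03 25; python3 -m inch '[[0,0,0.05,0,0,0],[0,0,0.11,0,0,0.15],[-0.02,0.02,0.17,0,0,0.32],[-0.04,0.05,0.2325,0,0,0.5],[-0.06,0.1,0.2625,0,0,0.68],[-0.07,0.15,0.2625,0,0,0.86],[-0.075,0.2,0.2625,0,0,1.04],[-0.075,0.24,0.2625,0,0,1.2],[-0.075,0.26,0.2425,0,0,1.264],[-0.075,0.26,0.2425,0,0,1.264]]'
```

```text
time: 13.12
ee_pos: [0.5587, -0.2027, 0.0184]
tcp_rot: [[0.387, 0.922, -0.0], [0.922, -0.387, -0.003], [-0.003, 0.001, -1.0]]
wrist_force: [0.4, -0.1, 0.1]
opening: 0.0498
finger_force: 0.0
time: 13.62
ee_pos: [0.5596, -0.2033, 0.0195]
tcp_rot: [[0.387, 0.922, 0.003], [0.922, -0.387, -0.004], [-0.003, 0.004, -1.0]]
wrist_force: [-1.1, 0.4, 7.0]
opening: 0.0348
finger_force: 25.3
time: 14.88
ee_pos: [0.4818, 0.0587, 0.2594]
tcp_rot: [[-0.764, 0.646, 0.001], [0.646, 0.764, -0.002], [-0.002, -0.001, -1.0]]
wrist_force: [0.0, -0.2, -0.0]
opening: 0.035
finger_force: 25.2
```

```bash
python3 -m inch '[[0,0.01,0,-0.12,0.1,0],[0.003,0.022,-0.01,-0.24,0.202,0],[0.003,0.022,-0.038,-0.24,0.202,0],[0.003,0.022,-0.038,-0.24,0.202,0],[0.003,0.022,-0.038,-0.24,0.202,0]]'
```

```text
time: 15.5
ee_pos: [0.4862, 0.0787, 0.2233]
tcp_rot: [[-0.762, 0.618, -0.195], [0.648, 0.724, -0.238], [-0.005, -0.308, -0.952]]
wrist_force: [0.1, -0.9, 0.5]
opening: 0.0349
finger_force: 25.3
```

```bash
python3 -m inch '[[-0.003,-0.002,-0.015,0,0,0],[-0.006,-0.004,-0.028,0,0,0],[-0.009,-0.006,-0.038,0,0,0],[-0.0095,-0.006,-0.04,0,0,0],[-0.0095,-0.006,-0.04,0,0,0],[-0.0095,-0.006,-0.04,0,0,0]]'
```

```text
time: 16.25
ee_pos: [0.4767, 0.0736, 0.1821]
tcp_rot: [[-0.763, 0.616, -0.196], [0.646, 0.725, -0.238], [-0.005, -0.308, -0.951]]
wrist_force: [-1.1, -0.3, 0.1]
opening: 0.0344
finger_force: 25.3
```

```bash
python3 -m inch '[[0,0,0,0,0,0],[0,0,0,0,0,0],[0,0,0,0,0,0],[0,0,0,0,0,0],[0.003,0.0035,0.014,0,0,0],[0.009,0.0105,0.043,0,0,0],[0.01,-0.03,0.1,0,0,0],[0.01,-0.06,0.12,0,0,0],[0.01,-0.06,0.12,0,0,0]]' 0.054 25;  python3 -m inch '[[0,-0.02,0,0.12,-0.1,0],[0,-0.04,-0.02,0.24,-0.202,0],[0,-0.04,-0.02,0.24,-0.202,0]]' 0.05; python3 -m inch '[[-0.01,-0.05,0,0,0,0.1],[-0.01,-0.1,0,0,0,0.2],[-0.02,-0.15,-0.03,0,0,0.307],[-0.03,-0.2,-0.06,0,0,0.307],[-0.034,-0.25,-0.1,0,0,0.307],[-0.034,-0.28,-0.14,0,0,0.307],[-0.034,-0.292,-0.165,0,0,0.307],[-0.034,-0.292,-0.165,0,0,0.307],[-0.034,-0.292,-0.165,0,0,0.307]]' 0.046; python3 - <<'E'
from h import *
d,t=snap('wrist','w8'); blobs(d,t)
E
```

```text
time: 17.38
ee_pos: [0.4878, 0.0121, 0.3049]
tcp_rot: [[-0.761, 0.62, -0.192], [0.649, 0.723, -0.238], [-0.009, -0.305, -0.952]]
wrist_force: [-1.3, 1.2, -1.7]
opening: 0.0539
finger_force: 0.0
time: 17.75
ee_pos: [0.4834, -0.0279, 0.2803]
tcp_rot: [[-0.759, 0.651, -0.001], [0.651, 0.759, -0.001], [0.0, -0.001, -1.0]]
wrist_force: [-0.3, 0.1, 0.9]
opening: 0.0501
finger_force: 0.0
time: 18.88
ee_pos: [0.4535, -0.3176, 0.1176]
tcp_rot: [[-0.923, 0.385, 0.003], [0.385, 0.923, -0.001], [-0.003, 0.0, -1.0]]
wrist_force: [0.0, 0.2, 0.9]
opening: 0.0458
finger_force: 0.0
px [308.5 197.1] wh [  50   53 2031] xy [ 0.4487 -0.3206] unit 0.108 -0.073
px [277.  278.8] wh [  48   42 1408] xy [ 0.4981 -0.3669] unit 0.171 -0.096
px [376.4 277.5] wh [ 20  41 496] xy [ 0.5252 -0.299 ] unit 0.17 -0.023
px [403.7 279. ] wh [ 23  29 327] xy [ 0.5343 -0.2808] unit 0.171 -0.003
```

View pics/w8.png

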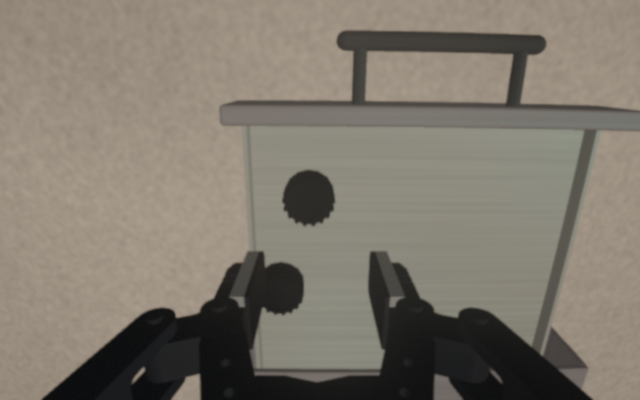

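Two caps are left: (308,197) and (282,288) by the left finger. The first has about 24 mm to the side wall and the fingers fit, so I'm gripping it.

```bash
python3 -m inch '[[-0.0035,-0.002,-0.05,0,0,0],[-0.0035,-0.002,-0.088,0,0,0],[-0.0035,-0.002,-0.0995,0,0,0],[-0.0035,-0.002,-0.0995,0,0,0]]'; python3 -m inch '[[0,0,0,0,0,0],[0,0,0,0,0,0],[0,0,0,0,0,0],[0,0,0,0,0,0]]' 0.03 25; python3 -m inch '[[0,0,0.06,0,0,0],[0,0,0.12,0,0,0],[0,0.04,0.17,0,0,-0.1],[0.01,0.09,0.21,0,0,-0.2],[0.02,0.15,0.25,0,0,-0.307],[0.025,0.21,0.25,0,0,-0.307],[0.03,0.27,0.25,0,0,-0.307],[0.033,0.33,0.25,0,0,-0.307],[0.035,0.378,0.24,0,0,-0.307],[0.035,0.378,0.24,0,0,-0.307]]'
```

```text
time: 19.42
ee_pos: [0.4495, -0.3203, 0.0181]
tcp_rot: [[-0.922, 0.386, 0.003], [0.386, 0.922, -0.001], [-0.003, -0.0, -1.0]]
wrist_force: [0.4, 0.3, -0.4]
opening: 0.0461
finger_force: 0.0
time: 19.92
ee_pos: [0.4502, -0.3214, 0.0191]
tcp_rot: [[-0.922, 0.387, 0.005], [0.387, 0.922, -0.003], [-0.006, -0.001, -1.0]]
wrist_force: [0.4, 1.3, 7.2]
opening: 0.0348
finger_force: 25.5
time: 21.18
ee_pos: [0.4831, 0.0607, 0.2573]
tcp_rot: [[-0.766, 0.643, 0.002], [0.643, 0.766, -0.001], [-0.002, 0.0, -1.0]]
wrist_force: [0.2, 0.1, 0.1]
opening: 0.035
finger_force: 25.3
```

```bash
python3 -m inch '[[0,0.01,0,-0.12,0.1,0],[0.002,0.02,-0.01,-0.24,0.202,0],[0.002,0.02,-0.035,-0.24,0.202,0],[0.002,0.02,-0.035,-0.24,0.202,0],[0.002,0.02,-0.035,-0.24,0.202,0]]'; python3 - <<'E'
from h import *
f=lambda im:[int(np.where(cv2.cvtColor(im,cv2.COLOR_BGR2GRAY)[200:300,x]<60)[0][0]+200) for x in(306,316,326)]
print(f(cv2.imread('pics/w4.png')),f(cv2.imread('pics/w5.png')))
d,t=snap('wrist','w9'); print(f(cv2.imread('pics/w9.png')))
E
```

```text
time: 21.8
ee_pos: [0.4861, 0.0766, 0.2235]
tcp_rot: [[-0.762, 0.617, -0.196], [0.648, 0.724, -0.238], [-0.005, -0.308, -0.951]]
wrist_force: [0.0, -0.9, -0.1]
opening: 0.035
finger_force: 25.3
[235, 234, 234] [235, 234, 235]
[231, 229, 231]
```

```bash
python3 -m inch '[[-0.003,-0.002,-0.015,0,0,0],[-0.005,-0.004,-0.028,0,0,0],[-0.007,-0.006,-0.038,0,0,0],[-0.0075,-0.006,-0.0405,0,0,0],[-0.0075,-0.006,-0.0405,0,0,0],[-0.0075,-0.006,-0.0405,0,0,0]]'
```

```text
time: 22.6
ee_pos: [0.4787, 0.0716, 0.1821]
tcp_rot: [[-0.763, 0.616, -0.196], [0.646, 0.725, -0.238], [-0.004, -0.308, -0.951]]
wrist_force: [0.6, 0.1, -0.2]
opening: 0.035
finger_force: 25.3
```

```bash
python3 -m inch '[[0,0,0,0,0,0],[0,0,0,0,0,0],[0,0,0,0,0,0],[0,0,0,0,0,0],[0.003,0.0035,0.014,0,0,0],[0.009,0.0105,0.043,0,0,0],[0.01,-0.03,0.1,0,0,0],[0.01,-0.06,0.12,0,0,0],[0.01,-0.06,0.12,0,0,0]]' 0.054 25;  python3 -m inch '[[0,-0.02,0,0.12,-0.1,0],[0,-0.04,-0.02,0.24,-0.202,0],[0,-0.04,-0.02,0.24,-0.202,0]]' 0.05; python3 -m inch '[[0,-0.05,0,0,0,-0.18],[0,-0.1,0,0,0,-0.36],[0,-0.15,0,0,0,-0.54],[0,-0.2,0,0,0,-0.72],[0,-0.25,-0.03,0,0,-0.9],[0,-0.28,-0.06,0,0,-1.08],[0,-0.31,-0.1,0,0,-1.264],[0,-0.31,-0.12,0,0,-1.264],[0,-0.31,-0.12,0,0,-1.264]]' 0.05; python3 - <<'E'
from h import *
d,t=snap('wrist','w10'); blobs(d,t)
E
```

```text
time: 23.72
ee_pos: [0.4898, 0.0101, 0.3049]
tcp_rot: [[-0.761, 0.62, -0.192], [0.649, 0.723, -0.238], [-0.009, -0.305, -0.952]]
wrist_force: [-0.4, 0.7, -0.6]
opening: 0.0542
finger_force: 0.0
time: 24.1
ee_pos: [0.4854, -0.0298, 0.2802]
tcp_rot: [[-0.759, 0.651, -0.001], [0.651, 0.759, -0.001], [0.0, -0.001, -1.0]]
wrist_force: [0.1, 0.3, -0.3]
opening: 0.0497
finger_force: 0.0
time: 25.22
ee_pos: [0.4883, -0.3367, 0.1597]
tcp_rot: [[0.386, 0.923, -0.005], [0.923, -0.386, 0.001], [-0.001, -0.005, -1.0]]
wrist_force: [0.4, 0.4, 0.2]
opening: 0.0497
finger_force: 0.0
px [354.1 208.5] wh [  33   39 1134] xy [ 0.5087 -0.3659] unit 0.18 -0.091
```

View pics/w10.png

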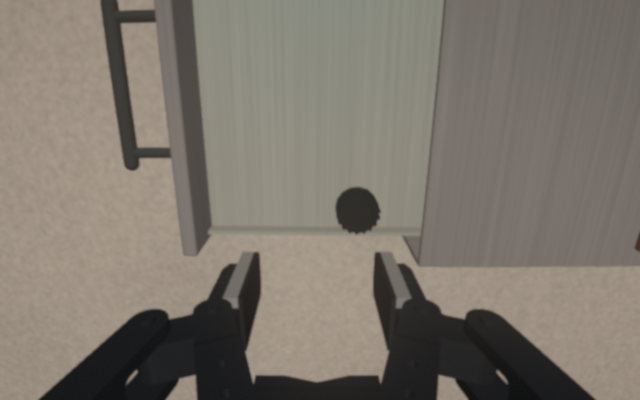

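The last cap has been knocked to (357,210), against the side wall and near the housing, so a normal grip has no room. I'll compute its position, squeeze just its top above the low wall, drag it inwards and then regrip.

```bash
python3 - <<'E'
from h import *
d=ctrl.get_image('wrist'); s=ctrl.read_state(); t=(s['ee_pos'],s['tcp_rot'])
p=at_z(d,(357,209.5),.03,t); r=p[:2]-U0; print(p,r@UX,r@UY,s['ee_pos'])
for uv,z in(((424,210),.062),((350,230),.026)):
    q=at_z(d,uv,z,t); r=q[:2]-U0; print(q,r@UX,r@UY)
E
```

```text
[ 0.51220217 -0.3701459   0.03      ] 0.18514753945266146 -0.09401758272111982 [ 0.48947203 -0.33768851  0.16229221]
[ 0.55814676 -0.37678218  0.062     ] 0.23013539568791574 -0.08259867068565648
[ 0.50006553 -0.38680845  0.026     ] 0.1802983819638079 -0.11404997709644857
```

```bash
python3 - <<'E'
from h import *
d,t=snap('wrist','w11'); g=cv2.cvtColor(d['img'],cv2.COLOR_RGB2GRAY)
m=(g<55).astype(np.uint8); m[245:]=0; m[:,:250]=0
n,l,st,c=cv2.connectedComponentsWithStats(m)
i=1+st[1:,4].argmax(); print(st[i],c[i]); p=at_z(d,c[i],.03,t); r=p[:2]-U0; print(t[0],p,r@UX,r@UY)
print(g[200,395:450].tolist())
for x in (418,430):
    q=at_z(d,(x,200),.062,t)[:2]-U0; print(x,q@UX)
E
```

```text
[ 334  187   42   43 1380] [354.16086957 207.84130435]
[ 0.48947203 -0.33768851  0.16229221] [ 0.51056619 -0.36789169  0.03      ] 0.18277478852957502 -0.0925596344308501
[137, 138, 138, 137, 137, 137, 138, 139, 140, 140, 139, 138, 138, 138, 138, 138, 137, 137, 137, 136, 136, 136, 136, 136, 130, 114, 100, 104, 112, 116, 117, 118, 119, 119, 119, 120, 119, 118, 116, 115, 115, 115, 116, 116, 117, 117, 116, 116, 116, 116, 117, 117, 117, 116, 115]
418 0.225065604834409
430 0.23378540407335405
```

```bash
python3 -m inch '[[0.0187,-0.029,-0.03,0,0,0],[0.0187,-0.029,-0.07,0,0,0],[0.0187,-0.029,-0.07,0,0,0],[0.0187,-0.029,-0.07,0,0,0]]' 0.046 20
```

```text
time: 25.88
ee_pos: [0.508, -0.3677, 0.0938]
tcp_rot: [[0.386, 0.922, 0.0], [0.922, -0.386, -0.004], [-0.003, 0.002, -1.0]]
wrist_force: [0.1, 0.2, -0.0]
opening: 0.046
finger_force: 0.0
```

```bash
python3 -m inch '[[0,0,-0.03,0,0,0],[0,0,-0.055,0,0,0],[0,0,-0.07,0,0,0],[0,0,-0.0735,0,0,0],[0,0,-0.0735,0,0,0]]'
```

```text
time: 26.5
ee_pos: [0.5077, -0.3679, 0.0193]
tcp_rot: [[0.387, 0.922, -0.0], [0.922, -0.387, -0.004], [-0.003, 0.001, -1.0]]
wrist_force: [0.4, 0.3, -0.5]
opening: 0.046
finger_force: 0.0
```

No contact on the way down. I'll close, lift and carry.

```bash
python3 -m inch '[[0,0,0,0,0,0],[0,0,0,0,0,0],[0,0,0,0,0,0],[0,0,0,0,0,0]]' 0.03 25; python3 -m inch '[[-0.005,0.004,0.05,0,0,0],[-0.005,0.004,0.11,0,0,0.15],[-0.01,0.05,0.17,0,0,0.32],[-0.01,0.1,0.2325,0,0,0.5],[-0.01,0.15,0.2625,0,0,0.68],[-0.015,0.2,0.2625,0,0,0.86],[-0.02,0.26,0.2625,0,0,1.04],[-0.024,0.32,0.2625,0,0,1.2],[-0.024,0.38,0.2525,0,0,1.264],[-0.024,0.424,0.2425,0,0,1.264]]';python3 -m inch '[[0,0,0,0,0,0],[0,0,0,0,0,0]]'; python3 - <<'E'
from h import *
d,t=snap('wrist','w12'); im=cv2.imread('pics/w12.png')
print([int(np.where(cv2.cvtColor(im,cv2.COLOR_BGR2GRAY)[200:300,x]<60)[0][0]+200) for x in(306,316,326)])
E
```

```text
time: 27.0
ee_pos: [0.5079, -0.3682, 0.0196]
tcp_rot: [[0.387, 0.922, 0.001], [0.922, -0.387, -0.004], [-0.003, 0.002, -1.0]]
wrist_force: [-0.3, 0.3, 6.4]
opening: 0.035
finger_force: 25.0
time: 28.25
ee_pos: [0.4828, 0.0588, 0.2611]
tcp_rot: [[-0.763, 0.646, 0.003], [0.646, 0.763, -0.002], [-0.004, 0.001, -1.0]]
wrist_force: [0.5, -0.6, -0.7]
opening: 0.0346
finger_force: 25.2
time: 28.5
ee_pos: [0.4831, 0.0563, 0.261]
tcp_rot: [[-0.762, 0.647, 0.002], [0.647, 0.762, -0.002], [-0.003, -0.0, -1.0]]
wrist_force: [0.0, -1.1, 0.6]
opening: 0.035
finger_force: 25.2
[233, 232, 234]
```

```bash
python3 -m inch '[[0,0.01,0,-0.12,0.1,0],[0.003,0.023,-0.01,-0.24,0.202,0],[0.003,0.023,-0.038,-0.24,0.202,0],[0.003,0.023,-0.038,-0.24,0.202,0],[0.003,0.023,-0.038,-0.24,0.202,0],[0.003,0.023,-0.038,-0.24,0.202,0]]'
```

```text
time: 29.3
ee_pos: [0.4867, 0.0788, 0.2244]
tcp_rot: [[-0.762, 0.618, -0.194], [0.648, 0.724, -0.237], [-0.006, -0.307, -0.952]]
wrist_force: [-0.4, -0.6, -0.1]
opening: 0.0351
finger_force: 25.3
```

```bash
python3 -m inch '[[-0.003,-0.002,-0.015,0,0,0],[-0.006,-0.004,-0.028,0,0,0],[-0.009,-0.006,-0.038,0,0,0],[-0.0095,-0.0063,-0.0415,0,0,0],[-0.0095,-0.0063,-0.0415,0,0,0],[-0.0095,-0.0063,-0.0415,0,0,0]]'; python3 -m inch '[[0,0,0,0,0,0],[0,0,0,0,0,0],[0,0,0,0,0,0],[0,0,0,0,0,0],[0.003,0.0035,0.014,0,0,0],[0.009,0.0105,0.043,0,0,0],[0.01,-0.03,0.1,0,0,0],[0.01,-0.06,0.12,0,0,0],[0.01,-0.06,0.12,0,0,0]]' 0.054 25;  python3 -m inch '[[0,-0.02,0,0.12,-0.1,0],[-0.03,-0.06,-0.02,0.24,-0.202,0],[-0.06,-0.06,-0.02,0.24,-0.202,0],[-0.06,-0.06,-0.02,0.24,-0.202,0]]' 0.05; python3 - <<'E'
from h import *
d,t=snap('top','t12'); a=cv2.imread('pics/t12.png')[120:250,180:460]; d,t=snap('scene','s12'); b=cv2.imread('pics/s12.png')[135:265,210:490]
cv2.imwrite('pics/c12.png',cv2.resize(np.vstack([a,b]),None,fx=2.3,fy=2.3,interpolation=cv2.INTER_CUBIC))
E
```

```text
time: 30.05
ee_pos: [0.4769, 0.0733, 0.1816]
tcp_rot: [[-0.763, 0.616, -0.196], [0.646, 0.725, -0.238], [-0.005, -0.308, -0.951]]
wrist_force: [-0.1, -0.3, -0.6]
opening: 0.0348
finger_force: 25.3
time: 31.18
ee_pos: [0.4879, 0.0118, 0.3044]
tcp_rot: [[-0.761, 0.62, -0.192], [0.649, 0.723, -0.238], [-0.009, -0.305, -0.952]]
wrist_force: [-0.8, 0.1, 0.3]
opening: 0.0542
finger_force: 0.0
time: 31.68
ee_pos: [0.4243, -0.0467, 0.2811]
tcp_rot: [[-0.761, 0.649, 0.001], [0.649, 0.761, -0.001], [-0.001, -0.0, -1.0]]
wrist_force: [0.6, 0.9, -0.4]
opening: 0.0498
finger_force: 0.0
```

View pics/c12.png

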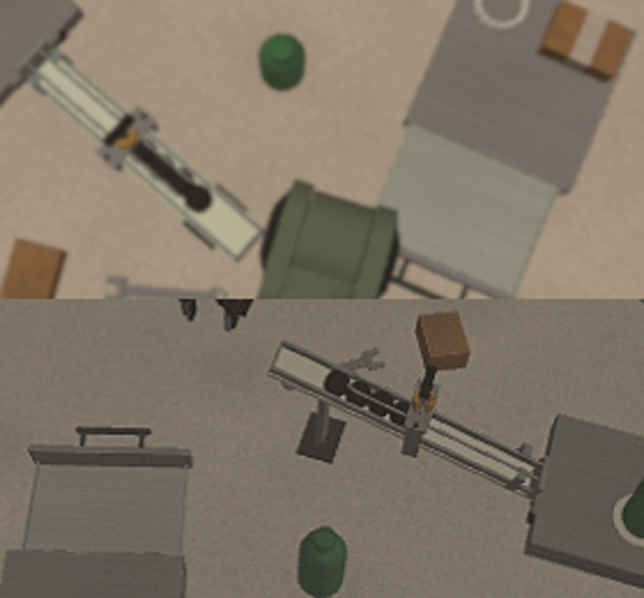

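All four caps are queued at the gate (top half of the picture: row from (205,197) to (135,145)) and the drawer is empty. Next is the handle.

```bash
python3 -c "
from workcell import ctrl;s=ctrl.read_state();print(s['joints'].round(3) if hasattr(s['joints'],'round') else s['joints'])"; python3 -m inch '[[0.0,0.04,0.03,0,0,-0.18],[0.02,0.09,0.05,0,0,-0.36],[0.04,0.14,0.05,0,0,-0.54],[0.07,0.18,0.05,0,0,-0.72],[0.1,0.21,0.05,0,0,-0.9],[0.13,0.24,0.05,0,0,-1.08],[0.16,0.255,0.05,0,0,-1.26],[0.17,0.259,0.05,0,0,-1.44],[0.17,0.259,0.05,0,0,-1.571],[0.17,0.259,0.05,0,0,-1.571]]' 0.07; python3 -m inch '[[0,0,0,0,0,0],[0,0,0,0,0,0]]'; python3 - <<'E'
from h import *
s=ctrl.read_state();print(np.round(s['joints'],2))
d,t=snap('wrist','w13'); P=np.array([.594,.2125,.2337]);x=np.array([.765,-.644,0])
print(proj(d,[P,P-.025*x,P+.025*x],t))
E
```

```text
[-2.800e-01  6.500e-02 -3.900e-01  1.112e+00 -1.000e-03  4.240e-01]
time: 33.02
ee_pos: [0.597, 0.2142, 0.3303]
tcp_rot: [[0.644, 0.765, -0.003], [0.765, -0.644, -0.002], [-0.003, -0.001, -1.0]]
wrist_force: [-0.5, 0.3, 0.9]
opening: 0.0698
finger_force: 0.0
time: 33.28
ee_pos: [0.5966, 0.2126, 0.3313]
tcp_rot: [[0.646, 0.763, -0.002], [0.763, -0.646, -0.002], [-0.003, 0.0, -1.0]]
wrist_force: [-0.8, -0.5, 0.7]
opening: 0.0699
finger_force: 0.0
[ 0.23  0.45  0.25  1.37 -0.    2.5 ]
[[313.79536226 201.1446949 ]
 [278.57490065 201.25171628]
 [349.02480359 201.03273366]]
```

View pics/w13.png

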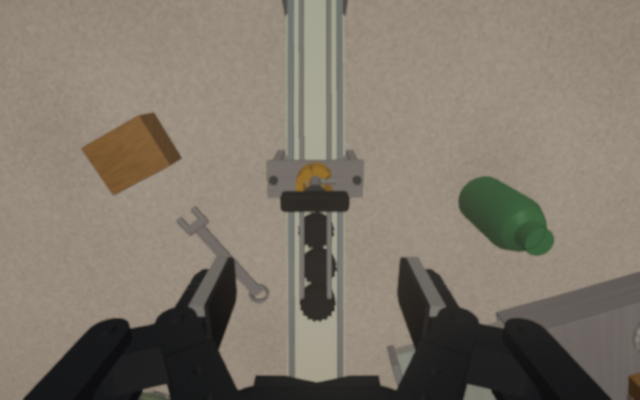

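The bar spans (281,201) to (349,201), centred on the prediction of (314,201) with its turn at 0. I'm going down and gripping its ends.

```bash
python3 -m inch '[[-0.002,0,-0.05,0,0,0],[-0.002,0,-0.09,0,0,0],[-0.002,0,-0.115,0,0,0],[-0.002,0,-0.124,0,0,0],[-0.002,0,-0.124,0,0,0]]'; python3 -m inch '[[0,0,0,0,0,0],[0,0,0,0,0,0],[0,0,0,0,0,0],[0,0,0,0,0,0]]' 0.03 60
```

```text
time: 33.95
ee_pos: [0.5946, 0.2122, 0.2075]
tcp_rot: [[0.647, 0.762, -0.002], [0.762, -0.647, -0.002], [-0.003, -0.0, -1.0]]
wrist_force: [0.2, 0.4, 0.6]
opening: 0.0698
finger_force: 0.0
time: 34.45
ee_pos: [0.5952, 0.2128, 0.2092]
tcp_rot: [[0.647, 0.762, 0.001], [0.762, -0.647, -0.001], [-0.0, 0.001, -1.0]]
wrist_force: [-2.4, 1.3, 5.9]
opening: 0.0485
finger_force: 62.5
```

```bash
python3 -m inch '[[0,0,0.008,0,0,0],[0,0,0.016,0,0,0],[0,0,0.024,0,0,0],[0,0,0.0275,0,0,0],[0,0,0.0275,0,0,0],[0,0,0.0275,0,0,0]]'
```

```text
time: 35.2
ee_pos: [0.5949, 0.2124, 0.2345]
tcp_rot: [[0.647, 0.762, -0.001], [0.762, -0.647, -0.002], [-0.002, 0.0, -1.0]]
wrist_force: [5.2, 2.5, -8.2]
opening: 0.0485
finger_force: 63.1
```

```bash
python3 -m inch '[[0,0,0.0008,0,0,0.12],[0,0,0.0008,0,0,0.28],[0,0,0.0008,0,0,0.44],[0,0,0.0008,0,0,0.6],[0,0,0.0008,0,0,0.76],[0,0,0.0008,0,0,0.92],[0,0,0.0008,0,0,1.08],[0,0,0.0008,0,0,1.22],[0,0,0.0008,0,0,1.31],[0,0,0.0008,0,0,1.31]]'; python3 -m inch '[[0,0,0,0,0,0],[0,0,0,0,0,0]]'
```

```text
time: 36.45
ee_pos: [0.5903, 0.2133, 0.2336]
tcp_rot: [[-0.571, 0.821, -0.008], [0.821, 0.571, -0.0], [0.004, -0.007, -1.0]]
wrist_force: [-5.9, 4.2, -8.4]
opening: 0.0485
finger_force: 63.2
time: 36.7
ee_pos: [0.5903, 0.2133, 0.2336]
tcp_rot: [[-0.57, 0.821, -0.008], [0.822, 0.57, -0.0], [0.004, -0.007, -1.0]]
wrist_force: [-5.5, 4.7, -8.1]
opening: 0.0484
finger_force: 63.2
```

```bash
python3 -m inch '[[0,0,-0.003,0,0,0],[0,0,-0.006,0,0,0],[0,0,-0.009,0,0,0],[0,0,-0.011,0,0,0],[0,0,-0.011,0,0,0],[0,0,-0.011,0,0,0]]'
```

```text
time: 37.45
ee_pos: [0.5904, 0.2131, 0.225]
tcp_rot: [[-0.57, 0.822, -0.006], [0.822, 0.57, -0.0], [0.003, -0.005, -1.0]]
wrist_force: [-9.6, 3.0, 5.1]
opening: 0.0486
finger_force: 64.4
```

It rests in the notch (lift ≈16 mm, force reversed). Letting go and rising.

```bash
python3 -m inch '[[0,0,0,0,0,0],[0,0,0,0,0,0],[0,0,0,0,0,0],[0,0,0,0,0,0],[0,0,0.02,0,0,0],[0,0,0.06,0,0,0],[0,0,0.1,0,0,0],[-0.06,-0.02,0.12,0,0,0],[-0.12,-0.05,0.12,0,0,0],[-0.12,-0.05,0.12,0,0,0]]' 0.07 25; python3 - <<'E'
from h import *
d,t=snap('wrist','w14'); d2,_=snap('scene','s14'); d3,_=snap('top','t14')
a=cv2.imread('pics/t14.png')[120:250,180:460]; b=cv2.imread('pics/s14.png')[135:265,210:490]
cv2.imwrite('pics/c14.png',cv2.resize(np.vstack([a,b]),None,fx=2.3,fy=2.3,interpolation=cv2.INTER_CUBIC))
E
```

```text
time: 38.7
ee_pos: [0.4707, 0.161, 0.3448]
tcp_rot: [[-0.569, 0.822, -0.0], [0.822, 0.569, -0.003], [-0.002, -0.002, -1.0]]
wrist_force: [0.7, 0.7, -0.5]
opening: 0.0702
finger_force: 0.0
```

I have used all 14 views, so I'll verify numerically by sampling the chute's centre line in the pictures before and after.

```bash
python3 - <<'E'
from h import *
D=np.array([.644,.765]);c,sn=np.cos(.31416),np.sin(.31416);x=np.array([.765,-.644,0]);y=np.r_[D*c,-sn];n=np.r_[D*sn,c]
G=np.array([.594,.2125,.1147])
for cam,fs in(('scene',('s12','s14')),('top',('t12','t14'))):
    d=ctrl.get_image(cam)
    ys=np.arange(-.19,.2,.012); uv=proj(d,[G+y*v+n*.018 for v in ys]).round().astype(int)
    for f in fs:
        g=cv2.cvtColor(cv2.imread(f'pics/{f}.png'),cv2.COLOR_BGR2GRAY)
        print(f,[(int(v*1000),int(g[b,a])) for v,(a,b) in zip(ys,uv)])
    for f in fs:
        g=cv2.cvtColor(cv2.imread(f'pics/{f}.png'),cv2.COLOR_BGR2GRAY)
        H=G+np.array([0,0,.119+(.016 if '14' in f else 0)])
        for ang in (0,1.3):
            r=np.r_[np.cos(ang)*x[:2]+np.sin(ang)*np.array([.644,.765]),0]
            print(f,'bar',ang,[int(g[b,a]) for a,b in proj(d,[H+r*k for k in np.arange(-.03,.031,.006)]).round().astype(int)])
E
```

```text
s12 [(-190, 136), (-178, 134), (-165, 132), (-153, 34), (-141, 45), (-129, 44), (-117, 79), (-105, 38), (-93, 55), (-81, 36), (-69, 58), (-57, 39), (-45, 84), (-33, 37), (-21, 90), (-9, 92), (2, 87), (14, 140), (26, 114), (38, 104), (50, 142), (62, 124), (74, 137), (86, 140), (98, 139), (110, 114), (122, 137), (134, 128), (146, 142), (158, 134), (170, 118), (182, 102), (194, 55)]
s14 [(-190, 135), (-178, 135), (-165, 133), (-153, 133), (-141, 134), (-129, 136), (-117, 109), (-105, 134), (-93, 118), (-81, 137), (-69, 122), (-57, 132), (-45, 105), (-33, 136), (-21, 89), (-9, 91), (2, 88), (14, 142), (26, 111), (38, 106), (50, 117), (62, 44), (74, 38), (86, 35), (98, 35), (110, 32), (122, 33), (134, 39), (146, 38), (158, 37), (170, 65), (182, 51), (194, 49)]
s12 bar 0 [64, 46, 41, 39, 41, 40, 41, 45, 40, 40, 39]
s12 bar 1.3 [117, 116, 118, 128, 68, 40, 93, 118, 104, 122, 123]
s14 bar 0 [85, 64, 62, 66, 49, 44, 38, 40, 49, 57, 64]
s14 bar 1.3 [118, 59, 38, 42, 45, 44, 44, 36, 35, 34, 123]
t12 [(-190, 175), (-178, 177), (-165, 108), (-153, 39), (-141, 41), (-129, 38), (-117, 40), (-105, 4
[... 199 characters left out ...]
(122, 176), (134, 176), (146, 177), (158, 176), (170, 171), (182, 82), (194, 74)]
t14 [(-190, 177), (-178, 178), (-165, 177), (-153, 178), (-141, 178), (-129, 178), (-117, 177), (-105, 178), (-93, 179), (-81, 178), (-69, 178), (-57, 179), (-45, 178), (-33, 179), (-21, 87), (-9, 42), (2, 37), (14, 34), (26, 59), (38, 85), (50, 77), (62, 43), (74, 35), (86, 32), (98, 36), (110, 35), (122, 32), (134, 38), (146, 36), (158, 32), (170, 37), (182, 37), (194, 72)]
t12 bar 0 [142, 108, 117, 73, 125, 86, 112, 88, 85, 103, 147]
t12 bar 1.3 [97, 108, 88, 41, 41, 86, 176, 175, 174, 165, 149]
t14 bar 0 [92, 92, 91, 89, 75, 43, 46, 95, 142, 137, 149]
t14 bar 1.3 [34, 33, 34, 36, 34, 43, 59, 82, 81, 63, 80]
```

All caps lie below the gate (dark from about y=+55 to +195) and the handle stays turned. Now for the drawer.

```bash
python3 -m inch '[[-0.01,-0.05,0,0,0,-0.15],[-0.02,-0.11,0,0,0,-0.3],[-0.04,-0.17,0,0,0,-0.45],[-0.05,-0.23,0,0,0,-0.6],[-0.07,-0.29,-0.03,0,0,-0.75],[-0.08,-0.33,-0.07,0,0,-0.9],[-0.084,-0.377,-0.12,0,0,-1.0],[-0.084,-0.377,-0.18,0,0,-1.0],[-0.084,-0.377,-0.225,0,0,-1.0],[-0.084,-0.377,-0.225,0,0,-1.0]]' 0.03 40;  python3 -m inch '[[0,0,0,0,0,0],[0,0,0,0,0,0]]'; python3 - <<'E'
from h import *
d,t=snap('wrist','w15'); g=cv2.cvtColor(d['img'],cv2.COLOR_RGB2GRAY)
for r in (150,190,230):
    w=np.where(g[r,250:370]<75)[0]+250; print(r,w.min() if len(w) else None,w.max() if len(w) else None,[at_z(d,(w.mean(),r),.042,t)[:2].round(4)] if len(w) else '')
print(t[0],proj(d,[[.387,-.216,.042]],t))
E
```

```text
time: 40.2
ee_pos: [0.3888, -0.2135, 0.1164]
tcp_rot: [[0.384, 0.923, -0.007], [0.923, -0.384, 0.002], [-0.001, -0.008, -1.0]]
wrist_force: [0.6, 0.0, 1.0]
opening: 0.0302
finger_force: 0.0
time: 40.45
ee_pos: [0.3925, -0.2159, 0.1217]
tcp_rot: [[0.384, 0.923, 0.002], [0.923, -0.384, -0.005], [-0.004, 0.004, -1.0]]
wrist_force: [0.3, -0.1, -0.4]
opening: 0.0301
finger_force: 0.0
150 301 366 [array([ 0.4138, -0.1833])]
190 301 364 [array([ 0.4027, -0.2071])]
230 301 362 [array([ 0.3916, -0.2332])]
[ 0.39246042 -0.21590287  0.12165564] [[307.99765166 210.46571827]]
```

```bash
python3 -m inch '[[-0.005,0,-0.05,0,0,0],[-0.005,0,-0.085,0,0,0],[-0.005,0,-0.098,0,0,0],[-0.005,0,-0.098,0,0,0]]'; python3 -m inch '[[0,0,0,0,0,0],[0,0,0,0,0,0],[0,0,0,0,0,0],[0,0,0,0,0,0]]' 0.0 40;  python3 -m inch '[[0.028,-0.0115,0,0,0,0],[0.055,-0.023,0,0,0,0],[0.083,-0.0344,0,0,0,0],[0.111,-0.046,0,0,0,0],[0.138,-0.0574,0,0,0,0],[0.152,-0.063,0,0,0,0],[0.158,-0.0655,0,0,0,0],[0.1635,-0.0675,0,0,0,0],[0.1635,-0.0675,0,0,0,0],[0.1635,-0.0675,0,0,0,0]]'
```

```text
time: 41.0
ee_pos: [0.3859, -0.2149, 0.022]
tcp_rot: [[0.384, 0.923, -0.001], [0.923, -0.384, -0.003], [-0.003, 0.0, -1.0]]
wrist_force: [-0.2, -0.1, 0.8]
opening: 0.0298
finger_force: 0.0
time: 41.5
ee_pos: [0.3869, -0.2157, 0.023]
tcp_rot: [[0.384, 0.923, 0.002], [0.923, -0.384, -0.004], [-0.003, 0.003, -1.0]]
wrist_force: [0.3, 0.9, 7.6]
opening: 0.01
finger_force: 39.3
time: 42.75
ee_pos: [0.5431, -0.2821, 0.0229]
tcp_rot: [[0.386, 0.923, -0.012], [0.923, -0.386, -0.004], [-0.008, -0.01, -1.0]]
wrist_force: [-18.1, 0.7, 20.2]
opening: 0.0094
finger_force: 42.4
```

Travel 0.170 m, at the home stop. Releasing and withdrawing.

```bash
python3 -m inch '[[-0.006,0.0025,0,0,0,0],[-0.006,0.0025,0,0,0,0]]'; python3 -m inch '[[0,0,0,0,0,0],[0,0,0,0,0,0],[0,0,0,0,0,0],[0,0,0.03,0,0,0],[0,0,0.08,0,0,0],[-0.04,0.02,0.14,0,0,0],[-0.1,0.02,0.18,0,0,0],[-0.1,0.02,0.18,0,0,0],[-0.1,0.02,0.18,0,0,0]]' 0.03; python3 - <<'E'
from h import *
d,t=snap('wrist','w16'); print(t[0])
H=np.array([.543,-.282,.042]);X=np.r_[UX,0]
# bar position: dark minimum along unit x near the handle, in wrist & scene
for cam,tt,dd in(('wrist',t,d),('scene',None,ctrl.get_image('scene'))):
    g=cv2.cvtColor(dd['img'],cv2.COLOR_RGB2GRAY); ks=np.arange(-.03,.06,.003)
    print(cam,[(int(round(k*1000)),int(g[b,a])) for k,(a,b) in zip(ks,proj(dd,[H+X*k+np.r_[UY,0]*.02 for k in ks],tt).round().astype(int)) if 0<=a<640 and 0<=b<400])
D=np.array([.644,.765]);c,sn=np.cos(.31416),np.sin(.31416);y=np.r_[D*c,-sn];n=np.r_[D*sn,c];G=np.array([.594,.2125,.1147])
dd=ctrl.get_image('top');g=cv2.cvtColor(dd['img'],cv2.COLOR_RGB2GRAY)
print('top',[(int(v*1000),int(g[b,a])) for v in np.arange(-.18,.2,.02) for a,b in proj(dd,[G+y*v+n*.018]).round().astype(int)])
E
```

```text
time: 43.0
ee_pos: [0.5423, -0.2817, 0.023]
tcp_rot: [[0.386, 0.923, -0.002], [0.923, -0.386, -0.007], [-0.007, 0.001, -1.0]]
wrist_force: [-3.0, -4.7, 5.1]
opening: 0.0096
finger_force: 40.9
time: 44.12
ee_pos: [0.4432, -0.2601, 0.2024]
tcp_rot: [[0.385, 0.923, 0.001], [0.923, -0.385, -0.004], [-0.003, 0.002, -1.0]]
wrist_force: [0.5, -0.2, 0.8]
opening: 0.03
finger_force: 0.0
[ 0.4431723  -0.2600873   0.20240943]
wrist [(-30, 146), (-27, 143), (-24, 144), (-21, 145), (-18, 139), (-15, 142), (-12, 144), (-9, 141), (-6, 110), (-3, 55), (0, 60), (3, 61), (6, 122), (9, 143), (12, 142), (15, 140), (18, 137), (21, 122), (24, 63), (27, 62), (30, 62), (33, 61), (36, 61), (39, 62), (42, 104), (45, 109), (48, 107), (51, 111), (54, 129), (57, 109)]
scene [(-30, 118), (-27, 116), (-24, 121), (-21, 119), (-18, 120), (-15, 120), (-12, 118), (-9, 129), (-6, 47), (-3, 51), (0, 51), (3, 46), (6, 130), (9, 121), (12, 121), (15, 120), (18, 121), (21, 118), (24, 119), (27, 118), (30, 94), (33, 89), (36, 88), (39, 92), (42, 92), (45, 92), (48, 88), (51, 87), (54, 89), (57, 90)]
top [(-180, 179), (-160, 178), (-140, 179), (-120, 179), (-100, 179), (-80, 180), (-60, 179), (-40, 180), (-20, 102), (0, 40), (19, 53), (39, 40), (59, 38), (79, 35), (99, 39), (119, 34), (139, 38), (159, 38), (179, 38)]
```

The handle bar is at its home position, all four caps are below the gate and the pin is held up. Handing in.

```bash
python3 -c "
from workcell import ctrl; print(ctrl.sign_off())"
```

```text
the job is handed in; nothing more can be done
None
```

I handed the job in at about 44 s: all four caps ran down past the gate, the pin is held in its notch, the drawer is fully home, and the jug, spanner and carton were never touched. My last checks were brightness samples from the camera pictures, and the hand-in returned no verdict.

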